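# Set the rebound adjuster by clicks and cap it

### The arm

A 6-joint arm with a two-finger parallel gripper is mounted at the origin on a cart in front of the work surface, level with it; the furniture and walls round the work are solid. World frame = base frame: x ahead of the robot, y to its left, z up, the work surface at z = 0. Lengths are in m, angles in rad, forces in N, time in s.
With the tool pointing down it reaches from about 0.4 to 0.925 m from the base axis. Payload 12.5 kg.
Tool frame: the origin (TCP) lies on the centre line of the jaws, within the pads' length; the fingertips stand env.tip_extent ahead of it and the grasp point (between the pads) lies 11 mm behind it (env.tip_extent is the distance from the TCP to the fingertips, in m); z points along the fingers, y is the line along which they close (so a half turn about z gives the same grasp; the last joint's range is limited). The gripper opens to 95 mm and grips with 3 to 60 N. Pads are 20 mm wide; open, the fingers measure 119 mm over their backs; the gripper's body (75 mm by 180 mm) begins 59 mm behind the grasp point.
Start: joints at [-1.434, 0.491, 1.559, -0, 1.092, -0.106], TCP at [0.15, -0.607, 0.223] pointing down, gripper open.
Joint ranges: [-3.1, 3.1], [-0.84, 2.19], [0.05, 2.79], [-1.13, 4.28], [0.06, 2.93], [-2.69, 2.69]. Speed limits (rad/s): [2.22, 2.22, 2.79, 3.14, 3.14, 3.14].

### API

Orientations are given as a unit quaternion [w, x, y, z].
In Python, from workcell import env gives the robot as it stands. Calls block until the motion is done:
- env.movep(position, orientation): joint-space move of the TCP to a pose.
- env.move_linear(position, feed=0.15, frame=None): straight line of the TCP; frame=None keeps the orientation; feed is the mean speed in m/s.
- env.move_j(angles): joint-space move.
- env.set_gripper(opening, f_grip=None): opening from 0.0 (shut) to 1.0 (fully open); f_grip is the grip in N (None keeps the last); returns when the fingers have stopped.
- env.dwell(seconds).
- env.inverse_kinematics(position, orientation): joint angles nearest the present ones, or None.
- env.sense(): the state.
- env.capture(name): name is "side" or "top" or "wrist"; returns the picture (480x640x3 uint8, red, green, blue); there is no depth.
- env.camera_model(name): a dict with "K" (3x3 intrinsics, pixels), "dist" ([k1, k2, p1, p2, k3] as OpenCV has them; the pictures are not rectified), "R" (3x3) and "t" (3): a world point X has camera coordinates R X + t. Camera axes: x right, y down, z forward; pixel columns grow to the right and rows downward; lengths in m; the calibration is good to about 2 mm. A picture is of the moment at which its call begins: read the wrist's pose just before it. camera_model takes no time and is no camera call; for the wrist camera it gives the pose at the moment of the call.
A pose or a line that the arm cannot do raises env.MotionError and nothing moves.
- env.sign_off(): hands the job in; it is judged then, once.
The state is a dict: "clock": time; "joint_pos": joint angles; "qd": joint speeds; "joint_torque": joint torques, N m; "ee_pos": TCP position; "tool_rot": TCP orientation; "wrist_force": force on the tool from outside, world axes, zero at the start; "torque": the same for the moment, N m; "finger_gap": opening from 0.0 (shut) to 1.0 (fully open); "gripper_force": force on a finger pad.
Only numpy, scipy, OpenCV 4.12 (cv2) and the standard library are available. Lean on these libraries where they do the work, as an engineer would, in place of code of your own. Each camera call takes 0.05 s, during which the arm holds its last target. There are 200 camera calls.

### The job

Set the rebound adjuster of the fork damper standing in the shaft clamp: turn its knob clockwise until the needle just meets its seat, without forcing it, then back it out exactly five clicks. Then push the dust cap gently over the knob until it sits fully home on the damper's flange, so the setting cannot be knocked, and leave the tools and tape lying beside it where they are.

Things in the scene. Friction and masses are not known exactly. Their poses are not given: they have to be found in the camera images.
- damper: fork damper (dark upright tube, 34 mm diameter) in a split aluminium clamp block (62 x 62 mm, 50 mm high) on a dark steel plate 110 x 90 x 10 mm, fixed to the bench. Origin: centre of the plate's underside; z up along the tube's axis, x along the 110 mm side. Heights on the axis: hexagon 98-108 mm, flange (50 mm diameter) to 112 mm, spigot (40 mm diameter, chamfered) to 124 mm, knob 125.5-145.5 mm
- knob_grip (a point): centre of the adjuster knob, on its vertical axis, 135.5 mm above the bench, 11.5 mm above the spigot's top. The knob is round, black and fluted, 30 mm in diameter, 20 mm high, without mark or scale. Seen from above, clockwise closes it (needle in), anticlockwise opens it. It starts one to three clicks open and can open 11. This point does not turn with the knob
- knob_top (a point): centre of the knob's top face, 145.5 mm above the bench; does not turn. 12 clicks a turn: a sprung ball drops into a notch every 30 degrees (0.524 rad). Leaving a notch takes about 0.15 N m either way; the torque falls to nothing half way, then the knob is drawn on into the next notch and stays there when let go. One notch is exactly where the needle meets its seat
- needle (a joint): height in metres of the needle (hidden in the tube) above its seat: 0 where it meets it, 0.00005 more per click opened. The reading's noise is far larger than a click: count by feel. The seat is a firm stop: turned on against it, the torque climbs without a click by about 0.24 N m per 0.1 rad, and the knob springs back if let go; 0.5 N m bruises the seat.
- seat_load (a joint): elastic give of the adjuster's thin shaft under the closing torque on the knob, in metres: 0.0000036 per 0.1 N m; above 0.000018 (0.5 N m) the needle bruises its seat. The reading's noise hides it: feel the torque at the gripper. A 28 N pinch on the knob slips only at about 0.6 to 0.8 N m
- cap_seat (a point): centre of the flange's top face, 112 mm above the bench, on the damper's axis: where the centre of the dust cap's mouth comes to rest; z up
- dust_cap: round black plastic cap, 50 mm outside diameter, 43.5 mm high, bore 42 mm wide and 37 mm deep (1 mm clearance all round on the spigot, 12 mm engagement, clear of the knob), closed at the top, loose, about 0.06 kg. Stands mouth down on the bench, to the robot's right of the damper. Origin: centre of its mouth (lower rim), z up
- torque_wrench: torque wrench lying on the bench, 39 x 320 x 32 mm, along its own y; origin: centre of its underside. Bystander
- t_handle: T-handle hex driver lying on the bench, 90 x 182 x 24 mm, along its own y; origin: centre of its underside. Bystander
- insul_tape: roll of black insulating tape lying flat on the bench, 62 mm in diameter, 19 mm high; origin: centre of its underside. Bystander
Not all that is in view belongs to the job. Of the things that look like the damper, the larger one is meant.

How it is judged:
By the outcome, as a careful person would: the job done as asked, in the order asked, and still so for the second after the job is handed in, with the robot touching nothing.
It also fails if it takes over 70 s, if anything falls off the work surface, if the arm or the gripper's body presses on something with over 40 N, if the wrist force passes 120 N, or if a joint passes its speed limit or range.

## Working session

There is one attempt and no reset: what is moved stays moved. The work goes in short steps, each a Python script; the robot and the scene stay as the last script left them, time stands still between calls to the robot, and variables do not carry over. Pictures are saved under pics/ and viewed, at most 10 in all, crops included, and the job is handed in when it is done.

```bash
mkdir -p pics; ls; python3 - <<'E'
from workcell import env
import cv2,numpy as np
ims=[]
for n in ("top","side"):
    im=env.capture(n); cv2.imwrite(f"pics/{n}0.png",im[:,:,::-1])
    m=env.camera_model(n); print(n,np.round(m["K"],1).tolist(),np.round(m["R"],3).tolist(),np.round(m["t"],3).tolist(), np.round(m["dist"],3))
print(env.tip_extent); print(env.sense())
E
```

```text
pics
top [[549.6, 0.0, 320.1], [0.0, 549.6, 244.5], [0.0, 0.0, 1.0]] [[-0.024, -1.0, -0.014], [-0.996, 0.025, -0.085], [0.086, 0.012, -0.996]] [-0.023, 0.512, 1.217] [0.028 0.    0.    0.    0.   ]
side [[582.4, 0.0, 307.7], [0.0, 582.4, 245.0], [0.0, 0.0, 1.0]] [[0.88, -0.475, -0.018], [-0.284, -0.494, -0.822], [0.382, 0.728, -0.569]] [-0.467, 0.201, 1.451] [-0.044  0.     0.     0.     0.   ]
0.008
{'clock': 0.1, 'joint_pos': array([-1.43357219e+00,  4.91483882e-01,  1.55938855e+00,  1.10046927e-05,
        1.09166368e+00, -1.05578971e-01]), 'qd': array([ 0.00120227, -0.00174192, -0.00223771,  0.00014625,  0.00105061,
        0.00027801]), 'joint_torque': array([ 4.04712730e-03, -6.13619399e+01, -2.58606970e+01,  6.94154506e-02,
        4.70322522e-02, -5.81970312e-05]), 'ee_pos': array([ 0.15027545, -0.60646144,  0.22212972]), 'tool_rot': array([-4.71748492e-04,  9.92640075e-01,  1.21101031e-01, -2.58273348e-06]), 'wrist_force': array([ 0.04785203, -0.33978421,  0.32498517]), 'torque': array([ 0.03366563, -0.0104139 ,  0.01847098]), 'gripper_force': 0.0, 'finger_gap': 1.0023210271325715}
```

View pics/top0.png

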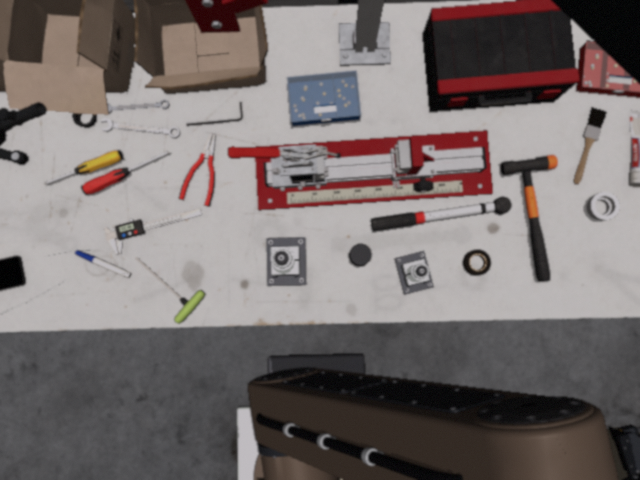

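View pics/side0.png

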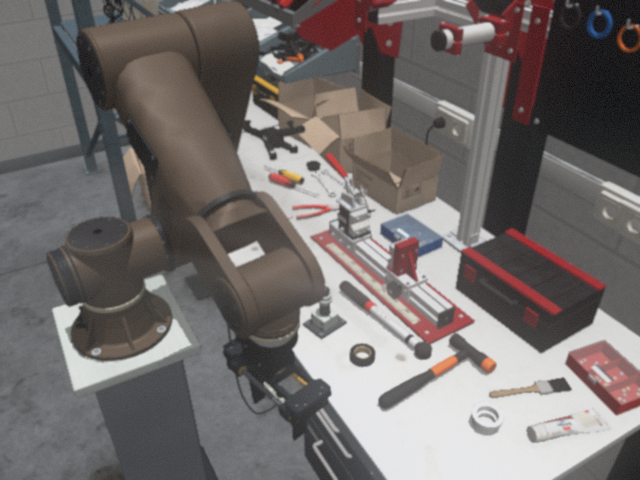

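The top view shows the larger damper at about (286,262), its knob at about (282,258). The cap is at (360,254) and the smaller look-alike at (417,270). In the side view the arm hides the target damper. I'll compute rough positions from these and take a wrist view.

```bash
cat > h.py <<'E'
from workcell import env
import cv2,numpy as np
def ray(m,px,z):
    u=cv2.undistortPoints(np.array([[px]],float),m["K"],m["dist"])[0,0]
    R,t=np.array(m["R"]),np.array(m["t"]); c=-R.T@t; d=R.T@np.array([u[0],u[1],1])
    return c+d*(z-c[2])/d[2]
def proj(m,X):
    return cv2.projectPoints(np.array([X],float),cv2.Rodrigues(np.array(m["R"]))[0],np.array(m["t"],float),m["K"],m["dist"])[0][0,0]
def down(yaw): return [0.0,np.cos(yaw),np.sin(yaw),0.0]   # rotation pi about (cos,sin,0)
def snap(name,fn):
    m=env.camera_model(name); im=env.capture(name)[:,:,::-1].copy(); cv2.imwrite("pics/"+fn,im); return m,im
E
python3 - <<'E'
from h import *
m=env.camera_model("top")
d=ray(m,(282,258),.1455); c=ray(m,(360,254),.0435); print("damper",d,"cap",c)
for n,p in(("small",(417,270)),("tape",(477,262)),("wrench",(440,215)),("th",(185,300))): print(n,ray(m,p,.02))
for a in np.arange(-1.6,1.7,.4):
    q=env.inverse_kinematics([d[0],d[1],.34],down(a)); print(round(a,2),None if q is None else np.round(q,2))
env.movep([d[0]-.03,(d[1]+c[1])/2,.36],down(0.0))
m,im=snap("wrist","w1.png")
print(proj(m,d),proj(m,c)); print(-np.array(m["R"]).T@m["t"], env.sense()["ee_pos"],env.sense()["joint_pos"],env.sense()["clock"])
E
```

```text
damper [0.47526517 0.04089291 0.1455    ] cap [ 0.48624107 -0.12317747  0.0435    ]
small [ 0.44874334 -0.25093112  0.02      ]
tape [ 0.4634098 -0.3851212  0.02     ]
wrench [ 0.57148327 -0.30741783  0.02      ]
th [0.3943938  0.27030972 0.02      ]
-1.6 [-0.05  0.17  1.73 -0.    1.25 -1.57]
-1.2 [-0.05  0.17  1.73 -0.    1.25 -2.37]
-0.8 None
-0.4 [-0.05  0.17  1.73 -0.    1.25  2.32]
-0.0 [-0.05  0.17  1.73 -0.    1.25  1.52]
0.4 [-0.05  0.17  1.73 -0.    1.25  0.72]
0.8 [-0.05  0.17  1.73 -0.    1.25 -0.08]
1.2 [-0.05  0.17  1.73 -0.    1.25 -0.88]
1.6 [-0.05  0.17  1.73 -0.    1.25 -1.68]
[235.52714943 172.83975638] [391.62489797 151.1267796 ]
[ 0.52887634 -0.04152953  0.52261298] [ 0.445358   -0.0416577   0.35980036] [-2.41092350e-01  1.02678659e-01  1.75266246e+00 -6.95746022e-05
  1.28661871e+00  1.33051563e+00] 2.475
```

View pics/w1.png

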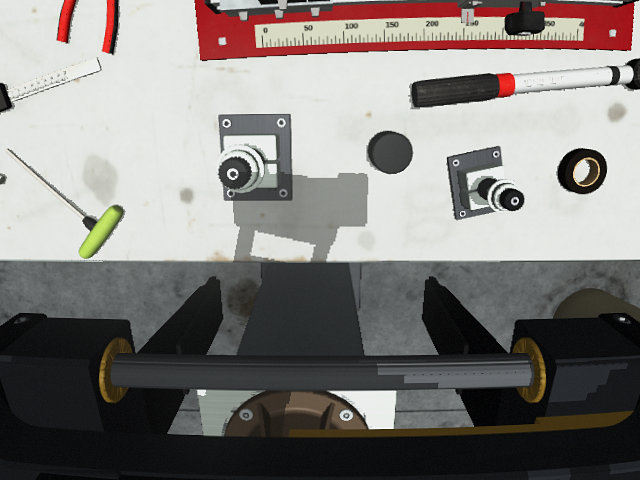

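The wrist view shows the knob at about (235,172), the cap at (390,152), the tape at (582,170) and the look-alike at (505,195), matching the estimates. Next I'll take closer views with the camera straight above the knob and then the cap.

```bash
python3 - <<'E'
from h import *
d=np.array([.475,.041,.1455]); c=np.array([.486,-.123,.0435])
for nm,p,dx in(("knob",d,0),("cap",c,0)):
    for k in range(1):
        z=p[2]+.11
        env.movep([p[0],p[1]-.084,max(z,.20)],down(.785))
        m,im=snap("wrist",f"c_{nm}.png")
    uv=proj(m,p); print(nm,"cam",-np.array(m["R"]).T@m["t"],"pred",uv,"ee",env.sense()["ee_pos"])
a=cv2.imread("pics/c_knob.png");b=cv2.imread("pics/c_cap.png")
cv2.imwrite("pics/cc.png",cv2.resize(np.hstack([a,b]),(800,300),interpolation=cv2.INTER_AREA))
print(env.sense()["clock"])
E
```

```text
knob cam [0.47505565 0.0406709  0.41849853] pred [321.77603148 113.8271978 ] ee [ 0.47507101 -0.04308535  0.2557143 ]
cap cam [ 0.48591168 -0.12261478  0.36319466] pred [322.05805055 114.99449969] ee [ 0.48615015 -0.20590518  0.20066142]
4.6917
```

View pics/cc.png

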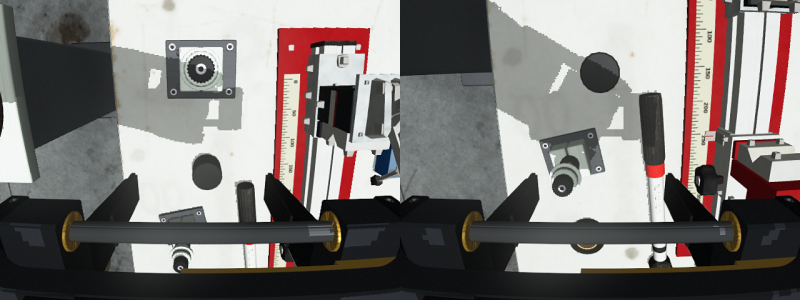

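The left half shows the knob at about (322,110) full scale, concentric on the bright spigot. The right half shows the cap at about (320,115). Both match their predicted pixels, so I'll fit the circles.

```bash
python3 - <<'E'
from h import *
for nm,x0,y0,ee,z in(("knob",322,112,(.475,-.0431,.2557),.1455),("cap",320,115,(.486,-.206,.2007),.0435)):
    im=cv2.imread(f"pics/c_{nm}.png"); g=cv2.cvtColor(im,cv2.COLOR_BGR2GRAY)
    r=60; s=g[y0-r:y0+r,x0-r:x0+r]
    for th in(50,70,90):
        k=cv2.morphologyEx((s<th).astype(np.uint8),cv2.MORPH_CLOSE,np.ones((9,9)))
        n,l,st,ce=cv2.connectedComponentsWithStats(k)
        i=l[r,r]; print(nm,th,i,st[i],ce[i]+[x0-r,y0-r])
    cv2.imwrite(f"pics/z_{nm}.png",cv2.resize(s,None,fx=3,fy=3))
a=cv2.imread("pics/z_knob.png");b=cv2.imread("pics/z_cap.png");cv2.imwrite("pics/z.png",np.hstack([a,b]))
E
```

```text
knob 50 5 [ 38  42  44  39 954] [319.64989518 115.90880503]
knob 70 6 [  37   36   45   45 1209] [320.0471464  112.77667494]
knob 90 3 [   0   21  115   85 4512] [308.18085106 124.91023936]
cap 50 1 [  28   29   63   65 2351] [316.06507869 121.51977882]
cap 70 1 [  28   29   63   65 2522] [317.06780333 120.63243458]
cap 90 1 [  28   28   63   66 3251] [319.36604122 115.77483851]
```

View pics/z.png

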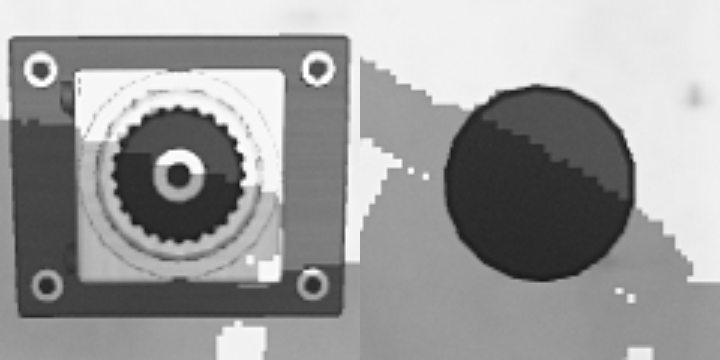

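```bash
cat >> h.py <<'E'
def avg(n=8):
    F=[];T=[]
    for _ in range(n):
        env.dwell(.01); s=env.sense(); F.append(s["wrist_force"]);T.append(s["torque"])
    return np.mean(F,0),np.mean(T,0),np.std(T,0)
E
python3 - <<'E'
from h import *
np.set_printoptions(precision=3,suppress=True)
p=[.4748,.0432]
env.movep([*p,.20],down(.785)); env.set_gripper(.6)
env.move_linear([*p,.135],feed=.1)
print(avg())
env.set_gripper(.0,f_grip=28)
s=env.sense(); print(avg(),s["finger_gap"]*.095,s["gripper_force"],s["ee_pos"],s["joint_pos"],s["clock"])
E
```

```text
(array([0.118, 0.075, 0.044]), array([-0.036, -0.094, -0.013]), array([0.033, 0.033, 0.044]))
(array([-1.245, -0.043,  2.5  ]), array([-0.041,  0.093, -0.001]), array([0.033, 0.032, 0.018])) 0.029258763162481966 28.0007466673851 [0.475 0.043 0.135] [-0.048  0.407  2.011  0.     0.724 -0.047] 7.9417
```

```bash
python3 - <<'E'
from h import *
q0=env.sense()["joint_pos"].copy(); q=q0.copy(); log=[]; c0=env.sense()["clock"]
for i in range(1,60):
    q[5]=q0[5]+i*.04; env.move_j(q); F,T,_=avg(8); a=env.sense()["joint_pos"][5]-q0[5]
    log.append((a,T[2])); print(f"{a:.3f}:{T[2]:.3f}",end="  ")
    if T[2]>.25: break
print(q0, env.sense()["clock"]-c0,F,T)
np.save("log.npy",log)
E
```

```text
0.039:0.011  0.078:0.042  0.118:0.080  0.158:0.103  0.198:0.091  0.238:0.041  0.278:-0.040  0.318:-0.079  0.358:-0.123  0.398:-0.093  0.438:-0.074  0.478:-0.031  0.518:-0.003  0.558:0.026  0.598:0.037  0.638:0.067  0.678:0.123  0.718:0.079  0.759:0.041  0.799:-0.027  0.839:-0.103  0.879:-0.126  0.919:-0.100  0.959:-0.080  0.999:-0.062  1.039:-0.017  1.079:0.064  1.119:0.176  1.158:0.268  [-4.78909056e-02  4.07123916e-01  2.01095298e+00 -2.87543467e-05
  7.23504235e-01 -4.71421473e-02] 9.1834 [ 4.11466909 -4.07551333  0.91770817] [-0.81635805 -0.74192072  0.26787669]
```

```bash
python3 - <<'E'
from h import *
q=env.sense()["joint_pos"].copy(); q0=-.0471; seat=1.048; c0=env.sense()["clock"]; L=[]
for i in range(0,31):
    q[5]=q0+seat-i*.08727; env.move_j(q); F,T,_=avg(5); L.append(F)
    print(f"{i/6:.2f}:{T[2]:.3f}",end=" ")
    if i%6==0: print(np.round(F,1),np.round(T[:2],2))
print(env.sense()["joint_pos"],env.sense()["ee_pos"],env.sense()["clock"])
E
```

```text
0.00:-0.025 [ 3.2 -2.8  1. ] [-0.58 -0.7 ]
0.17:-0.046 0.33:-0.120 0.50:0.005 0.67:0.129 0.83:0.077 1.00:0.017 [ 2.6 -0.3  1.5] [-0.08 -0.54]
1.17:-0.046 1.33:-0.112 1.50:-0.001 1.67:0.146 1.83:0.074 2.00:-0.017 [0.  2.8 2.3] [ 0.42 -0.13]
2.17:-0.066 2.33:-0.122 2.50:-0.031 2.67:0.131 2.83:0.072 3.00:-0.004 [-4.   2.9  3.6] [0.55 0.59]
3.17:-0.055 3.33:-0.117 3.50:0.006 3.67:0.136 3.83:0.049 4.00:0.003 [-3.9  2.   4. ] [0.48 0.65]
4.17:-0.068 4.33:-0.113 4.50:0.011 4.67:0.137 4.83:0.075 5.00:0.014 [-4.6  0.9  4.8] [0.32 0.75]
[-4.82302985e-02  4.07075806e-01  2.01114794e+00 -7.50785438e-04
  7.23827503e-01 -1.61263604e+00] [0.47456992 0.04293896 0.13507635] 26.2333
```

The feel trace shows five clean clicks back from the seat. Now I'll release the knob, centre the cap by squeezing it along two axes, and grasp it.

```bash
python3 - <<'E'
from h import *
np.set_printoptions(precision=4,suppress=True)
env.set_gripper(.6); print(avg()[:2])
e=env.sense()["ee_pos"]; env.move_linear([e[0],e[1],.215],feed=.15)
c=[.4836,-.1238]
env.movep([*c,.11],down(1.57)); env.set_gripper(.68)
env.move_linear([*c,.021],feed=.08); print("down",avg()[0])
env.set_gripper(0.0,f_grip=5); s=env.sense(); print(s["finger_gap"]*.095,s["ee_pos"],avg()[0])
env.set_gripper(.68); env.movep([*c,.021],down(.785))
env.set_gripper(0.0,f_grip=15); s=env.sense(); print(s["finger_gap"]*.095,s["ee_pos"],avg()[0])
env.move_linear([*c,.21],feed=.15); s=env.sense(); print(s["finger_gap"]*.095,avg()[:2],s["clock"])
env.movep([.4748,.0432,.21],down(.785))
snap("wrist","held.png"); snap("side","side1.png"); print(env.sense()["ee_pos"],env.sense()["clock"])
a=cv2.imread("pics/held.png");b=cv2.imread("pics/side1.png")
cv2.imwrite("pics/hs.png",np.hstack([cv2.resize(a,(400,300)),cv2.resize(b[180:405,200:500],(400,300))]))
E
```

```text
(array([ 0.025 , -0.3878, -0.1045]), array([ 0.0749, -0.1456,  0.0079]))
down [-0.1519  0.0123 -0.086 ]
0.0503863772695111 [ 0.4837 -0.1238  0.0212] [-0.4955 -0.1974  3.2734]
0.04974105110332148 [ 0.4836 -0.1238  0.021 ] [-0.0093 -0.0223 -0.1376]
0.049487647082822855 (array([-0.1031,  0.3887, -0.5592]), array([-0.0386, -0.1121, -0.0099])) 34.5
[0.4751 0.0422 0.2098] 35.375
```

View pics/hs.png

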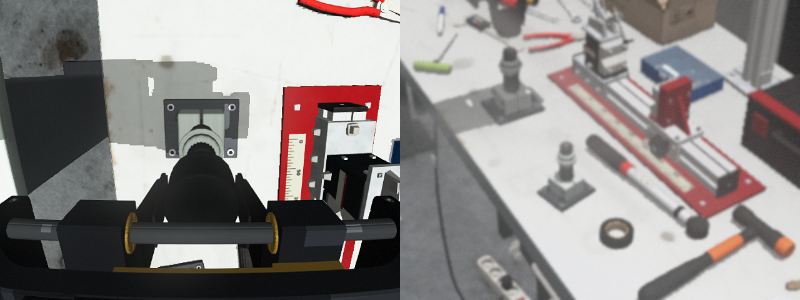

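The cap is held squarely above the damper and the bystanders are undisturbed. Now I'll lower it with force feedback.

```bash
python3 - <<'E'
from h import *
np.set_printoptions(precision=2,suppress=True)
p=[.4748,.0431]; env.move_linear([*p,.15],feed=.06); b,_,_=avg(); print("base",b,env.sense()["ee_pos"])
z=.15
while z>.1315:
    z-=.001; env.move_linear([*p,z],feed=.03); F=avg(4)[0]-b; e=env.sense()["ee_pos"]
    print(f"{z:.3f} {e[2]:.4f}",F)
    if F[2]>7 or np.hypot(F[0],F[1])>7: break
s=env.sense(); print(s["ee_pos"],s["finger_gap"]*.095,s["clock"])
E
```

```text
base [-0.02  0.26 -0.87] [0.47 0.04 0.15]
0.149 0.1491 [-0.05 -0.37  0.42]
0.148 0.1480 [ 0.65 -0.16  0.47]
0.147 0.1469 [ 0.07 -0.05  0.17]
0.146 0.1460 [-0.53  0.17  0.11]
0.145 0.1450 [ 0.3  -0.22  0.65]
0.144 0.1440 [ 0.19 -0.52 -0.18]
0.143 0.1430 [ 0.57 -0.39 -0.05]
0.142 0.1420 [ 0.02 -0.32  0.37]
0.141 0.1410 [ 0.02 -0.11  0.39]
0.140 0.1400 [-0.28 -0.31  0.24]
0.139 0.1390 [ 0.68 -0.38  0.07]
0.138 0.1380 [-0.07 -0.46  0.4 ]
0.137 0.1370 [ 0.4  -0.18  0.21]
0.136 0.1360 [-0.12 -0.21  0.34]
0.135 0.1350 [ 0.45 -0.23  0.27]
0.134 0.1340 [ 0.16 -0.32  0.18]
0.133 0.1330 [0.42 0.13 0.64]
0.132 0.1326 [-3.17 -0.15 10.86]
[0.47 0.04 0.13] 0.049449032161612984 41.6917
```

```bash
python3 - <<'E'
from h import *
p=[.4748,.0431]; env.set_gripper(.68); print(avg()[0])
env.move_linear([*p,.24],feed=.1); env.movep([.475,-.041,.29],down(.785))
env.dwell(.2); m,im=snap("wrist","f.png"); _,t=snap("top","ft.png"); _,s=snap("side","fs.png")
print(proj(m,[.4748,.0431,.1555]),proj(m,[.4748,.0431,.112]),env.sense()["clock"])
cv2.imwrite("pics/ff.png",np.hstack([cv2.resize(im[40:280,160:480],(400,300)),cv2.resize(s[180:405,200:500],(400,300))]))
E
```

```text
[-0.00657104 -0.11400924  0.0625139 ]
[322.56330351 115.22931535] [322.56512042 115.14278756] 44.3417
```

View pics/ff.png

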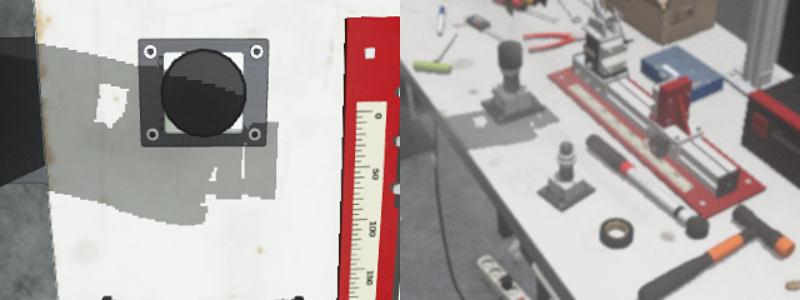

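The cap sits level and centred on the damper, at about (203,93) in the left crop. The tape and wrench are unmoved, so I'm handing in.

```bash
python3 -c "
from workcell import env
print(env.sign_off())"
```

```text
the job is handed in; nothing more can be done
None
```

I turned the knob clockwise two clicks to its seat (peak torque about 0.27 N m), backed it out five clicks counted by feel, seated the dust cap on the flange with about 11 N, left the tools and tape alone, and handed the job in at about 44 s.

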